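# Wake the hand scanner and scan the returned puzzle

### The job

At the toy library's return desk, take the hand scanner out of the open puzzle box and lay it fully home in its sloping rest, letting go so that it wakes. Then take it from the rest again, so that it can be pointed straight down, and hold it still for two seconds about 7 cm above the centre of the barcode, nose down, its wide side along the row of bars, without touching that box. Finally lay it back fully home in the rest and let go; leave everything else where it is.

Things in the scene. Friction and masses are not known exactly. Their poses are not given: they have to be found in the camera images.
- scanner: grey hand scanner, 170 mm long, 0.18 kg, balancing at its middle, flat in the open box, nose towards the robot. Origin: mid-length, on the underside; -x to the nose, +x to the tail, +z out of its top. Head: x -85 to -35 mm, 56 wide (y), 34 thick. Handle: x -35 to +85 mm, 32 wide, 28 thick (from z = 0). The dark window in the nose's end face looks along -x; its scan line lies along y
- scanner_nose (a point): centre of the window on the scanner's nose, at (-85, 0, 17) mm in its frame
- scanner_focus (a point): the aiming point 70 mm ahead of the window, at (-155, 0, 17) mm in the scanner's frame
- tray: open cardboard puzzle box without lid, fixed, 250 (x) x 200 (y) mm outside, 75 mm high, walls and floor 5 mm thick; origin under its centre. The scanner lies on its floor.
- rest: white desk rest for the scanner, fixed: foot 170 x 100 x 12 mm, two posts and a sloping cradle whose low end with the lip faces the robot; origin on the table under the cradle's origin, +x away from the robot
- cradle: sloping cradle of the rest. Its frame is that of a scanner fully home in it: origin 155 mm above the table, +x up the 45 degree slope, +z square off it. Lip at x = -85 mm, 22 mm high; cheeks (inner faces y = +-33, x -85 to -43, 24 mm high) flank the head; a 20 mm wide spine carries the handle up to x = +60. Friction can stop the scanner short: push it down until it meets the lip
- coded_box: closed cardboard puzzle box with the barcode label, loose, 0.7 kg, 120 (x) x 170 (y) x 40 mm high; origin under its centre. The row of bars runs along the box's y (each bar lies along x).
- label (a point): centre of the barcode label (46 x 76 mm) on top of coded_box, at (0, 35, 41) mm in its frame
- piece_a: one of two loose thick jigsaw pieces, 60 mm square with two round tabs, 8 mm thick; origin under its centre
- piece_b: the other loose jigsaw piece, same size; origin under its centre
- mug: white mug, 80 mm across, 90 mm high; origin under its centre
- jar: closed jar, 72 mm across, 100 mm high; origin under its centre
- hammer: wooden toy hammer lying on the table, 190 mm long; origin under its middle
- tape: roll of tape lying flat, 90 mm across, 24 mm high; origin under its centre
- tin: steel tin with paper band, 80 mm across, 110 mm high; origin under its centre
- plain_box: closed cardboard puzzle box of the same size as coded_box (120 x 170 x 40 mm) but with a round sticker and no barcode: not the one to scan; origin under its centre

How it is judged:
By the outcome, as a careful person would: the job done as asked, in the order asked, and still so for the second after the job is handed in, with the robot touching nothing.
It also fails if it takes over 64 s, if anything falls off the work surface, if the arm or the gripper's body presses on something with over 40 N, if the wrist force passes 120 N, or if a joint passes its speed limit or range.

### The arm

A 7-joint arm with a two-finger parallel gripper is mounted at the origin on the work surface. World frame = base frame: x ahead of the robot, y to its left, z up, the work surface at z = 0. Lengths are in m, angles in rad, forces in N, time in s.
With the tool pointing down it reaches from about 0.35 to 0.9 m from the base axis. Payload 7.2 kg.
Tool frame: the origin (TCP) lies midway between the tips of the shut fingers; the grasp point (between the pads) lies arm.grip_point_offset behind it (arm.grip_point_offset is the distance from the TCP to the grasp point, in m); z points along the fingers, y is the line along which they close (so a half turn about z gives the same grasp; the last joint's range is limited). The gripper opens to 85 mm and grips with 20 to 120 N. Pads are 22 mm wide; open, the fingers measure 114 mm over their backs; the gripper's body (76 mm by 85 mm) begins 54 mm behind the grasp point. The pads swing forward as they close: fully open they stand 13 mm farther back than shut.
Start: joints at [1.171, 0.411, -0.013, 1.596, 0.006, 1.134, -0.082], TCP at [0.204, -0.591, 0.231] pointing down, gripper open.
Joint ranges: [-2.95, 2.95], [-0.29, 1.99], [-1.47, 1.44], [0.14, 2.54], [-1.03, 4.17], [0.13, 1.85], [-2.86, 2.86]. Speed limits (rad/s): [2.39, 2.39, 3.01, 3.01, 3.14, 3.14, 3.14].

### API

Orientations are given as [roll, pitch, yaw] about the fixed x, y, z axes, in that order (R = Rz(yaw) Ry(pitch) Rx(roll)).
In Python, from workcell import arm gives the robot as it stands.
- The arm moves only by the tool arm_command, never from a script. Its arguments are lists of equal length, an entry for each row: "rotation": the turn, a rotation vector about the tool's x, y, z in degrees, a list of three; "delta_pos": the shift along the tool's x, y, z in mm, a list of three; "jaw": the finger opening in mm, from 0 to 85.4. A call has exactly 8 rows; each row is the pose to reach, as a shift and turn from the pose commanded when the call began, along the tool's axes at that moment; what a row does not reach only later rows make up. A row lasts 1/8 s, in which the tool goes at most 62.5 mm and 10.7 degrees, less where a joint would pass 70% of its speed; a pose out of reach is approached as far as the arm can. A call with a gripper value outside its range is refused whole. The fingers move at their own pace and stop on an object; "force" is the grip in N (left out, the last holds). Time passes only in rows, so rows that repeat a pose let the fingers close, or fill a call up. It gives the time, the measured TCP pose, the force, the opening and the grip force at its end, in the units of the state.
- arm.state(): the state, without advancing time (a new reading comes with each control period).
- arm.capture(name): name is "scene" or "side" or "wrist"; returns a dict with "color" (384x512x3 uint8, red, green, blue), "range_z" (384x512 float32, m along the optical axis (not along the pixel's ray), 0 where there is no reading), "K" (3x3 intrinsics, pixels), "D" ([k1, k2, p1, p2, k3] as OpenCV has them; the pictures are not rectified), "rvec" (rotation vector, rad) and "tvec" (3), from world to camera coordinates, as OpenCV has them. Camera axes: x right, y down, z forward; pixel columns grow to the right and rows downward; lengths in m; the calibration is good to about 2 mm. A picture is of the moment at which its call begins.
- arm.finish_job(): hands the job in; it is judged then, once.
The state is a dict: "time": time; "joints": joint angles; "joint_vel": joint speeds; "joint_efforts": joint torques, N m; "tool_pos": TCP position; "tcp_rot": TCP orientation; "ft_force": force on the tool from outside, world axes, zero at the start; "wrist_torque": the same for the moment, N m; "gripper_width": opening from 0.0 (shut) to 1.0 (fully open); "gripper_force": force on a finger pad.
Only numpy, scipy, OpenCV 4.12 (cv2) and the standard library are available. Lean on these libraries where they do the work, as an engineer would, in place of code of your own. Each camera call takes 0.05 s, during which the arm holds its last target. There are 200 camera calls.

## Working session

There is one attempt and no reset: what is moved stays moved. The work goes in short steps, Python scripts to look and compute and a tool call to move; the robot and the scene stay as the last step left them, time stands still between calls to the robot, and variables do not carry over. Pictures are saved under pics/ and viewed, at most 10 in all, crops included, and the job is handed in when it is done.

Besides the shell and the picture viewer there is one more tool, called as a command line: name --argument value ..., lists and objects as JSON in quotes. arm_command: Moves the arm, as the interface text tells. Its arguments: {"type":"object","properties":{"rotation":{"type":"array","items":{"type":"array","items":{"type":"number"}}},"delta_pos":{"type":"array","items":{"type":"array","items":{"type":"number"}}},"jaw":{"type":"array","items":{"type":"number"}},"force":{"type":"number"}},"required":["rotation","delta_pos","jaw"]}

```bash
ls; mkdir -p pics; cat > h.py <<'E'
import numpy as np, cv2
from scipy.spatial.transform import Rotation as R
from workcell import arm
def cloud(c):
    h,w=c["range_z"].shape
    v,u=np.mgrid[0:h,0:w]
    p=cv2.undistortPoints(np.stack([u,v],-1).reshape(-1,1,2).astype(float),c["K"],np.array(c["D"])).reshape(h,w,2)
    z=c["range_z"][...,None]
    P=np.concatenate([p*z,z],-1)
    M=cv2.Rodrigues(np.array(c["rvec"]))[0]
    W=(P-np.array(c["tvec"]).reshape(3))@M
    W[c["range_z"]<=0]=np.nan
    return W
def tcp():
    s=arm.state(); return np.array(s["tool_pos"]),R.from_euler('xyz',s["tcp_rot"])
E
python3 - <<'E'
from h import *
for n in("scene","side"):
    c=arm.capture(n); np.savez(n+"0.npz",**c)
    cv2.imwrite(f"pics/{n}0.png",c["color"][...,::-1])
    M=cv2.Rodrigues(np.array(c["rvec"]))[0]; print(n,-M.T@np.array(c["tvec"]).ravel(), M[2])
print(arm.state(),arm.grip_point_offset)
E
```

```text
pics
scene [0.93827716 0.36442926 0.90675561] [-0.43569619 -0.40204649 -0.80531202]
side [0.47655604 0.87472664 1.09372314] [ 0.03650251 -0.68414214 -0.72843469]
{'time': 0.1, 'joints': array([ 1.1708093 ,  0.41186423, -0.012679  ,  1.59695431,  0.00559573,
        1.134342  , -0.08224789]), 'joint_vel': array([ 0.00209397, -0.00412072,  0.00020779, -0.00369541,  0.00011996,
        0.00027967,  0.00087046]), 'joint_efforts': array([ 3.36555175e-03, -6.01828694e+01,  6.84762094e-01, -3.00084794e+01,
        1.40983332e-02,  6.54356976e-03,  6.70856957e-05]), 'tool_pos': array([ 0.20337937, -0.59049787,  0.23051222]), 'tcp_rot': array([-3.14006480e+00,  1.17925755e-04,  3.31731329e-01]), 'ft_force': array([-0.54618302,  0.09572617, -0.45209771]), 'wrist_torque': array([ 0.01639561,  0.00827359, -0.05630725]), 'gripper_force': 0.0, 'gripper_width': 1.0008255843845653} 0.0187
```

View pics/scene0.png

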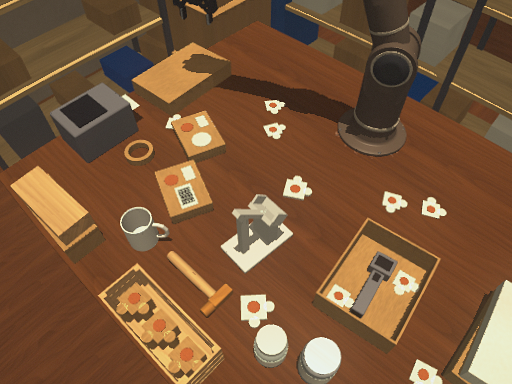

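View pics/side0.png

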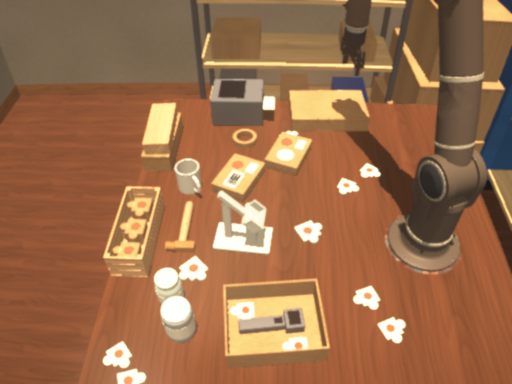

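The scene view shows the scanner at (375,285) in the tray, the rest at (258,230), the coded box at (183,190) with its barcode at (186,195), and the plain box at (200,133). The side view shows the scanner at (272,322), the rest at (245,225) and the barcode box at (238,175).

```bash
cat > m.py <<'E'
from h import *
C={n:dict(np.load(n+"0.npz")) for n in("scene","side")}
def reg(n,u0,u1,v0,v1):
    c=C[n];W=cloud(c)[v0:v1,u0:u1].reshape(-1,3);col=c["color"][v0:v1,u0:u1].reshape(-1,3).astype(int)
    return W,col
def rect(P,t):
    r=cv2.minAreaRect((P[:,:2]*1000).astype(np.float32));print(t,len(P),np.round(r[0],1),np.round(r[1],1),round(r[2],1),"z med",np.round(np.nanpercentile(P[:,2],[5,50,95]),4))
def comp(P,z): pass
for n,b in(("scene",(310,450,215,350)),("side",(215,335,270,365))):
    W,c=reg(n,*b)
    sat=c.max(1)-c.min(1)
    k=(sat<30)&(c.max(1)<150)&(W[:,2]>.025)&(W[:,2]<.05)
    rect(W[k],n+" scanner");
    P=W[k]; m=P[:,:2].mean(0);d=np.linalg.svd(P[:,:2]-m,full_matrices=0)[2][0];print(m,np.degrees(np.arctan2(d[1],d[0])))
    k=(W[:,2]>.068)&(W[:,2]<.082); rect(W[k],n+" tray rim")
for n,b in(("scene",(145,220,155,225)),("side",(205,270,150,200))):
    W,c=reg(n,*b); k=(W[:,2]>.036)&(W[:,2]<.046); rect(W[k],n+" coded")
    k2=k&(c.max(1)<90)&(c.max(1)-c.min(1)<30); rect(W[k2],n+" bars")
for n,b in(("scene",(215,300,185,275)),("side",(205,280,185,260))):
    W,c=reg(n,*b); sat=c.max(1)-c.min(1)
    k=(sat<60)&(W[:,2]>.007)&(W[:,2]<.017); rect(W[k],n+" foot")
    k=(W[:,2]>.05)&(sat<60);rect(W[k],n+" upper")
    P=W[k]; 
    for lo in np.arange(.05,.24,.02):
        q=P[(P[:,2]>=lo)&(P[:,2]<lo+.02)]
        if len(q):print(round(lo,2),len(q),np.round(q.min(0),3),np.round(q.max(0),3))
E
python3 m.py
```

```text
scene scanner 1036 [469.8 304.5] [171.2  53.9] 9.0 z med [0.0303 0.0348 0.0413]
[0.46364456 0.30324754] 8.542523722240492
scene tray rim 1075 [461.8 309.6] [254.1 201.6] 6.4 z med [0.0692 0.0747 0.0777]
side scanner 0 [0. 0.] [0. 0.] 0.0 z med nan
  return np.nanmean(a, axis, out=out, keepdims=keepdims)
m.py:14: RuntimeWarning: Mean of empty slice.
  P=W[k]; m=P[:,:2].mean(0);d=np.linalg.svd(P[:,:2]-m,full_matrices=0)[2][0];print(m,np.degrees(np.arctan2(d[1],d[0])))
  ret = um.true_divide(
Traceback (most recent call last):
  File "m.py", line 14, in <module>
    P=W[k]; m=P[:,:2].mean(0);d=np.linalg.svd(P[:,:2]-m,full_matrices=0)[2][0];print(m,np.degrees(np.arctan2(d[1],d[0])))
                                ~~~~~~~~~~~~~~~~~~~~~~~~~~~~~~~~~~~~~~~~~~~^^^
IndexError: index 0 is out of bounds for axis 0 with size 0
```

```bash
python3 - <<'E'
from h import *
a=cv2.imread("pics/scene0.png")[175:285,205:315];b=cv2.imread("pics/side0.png")[180:265,195:295]
a=cv2.resize(a,(400,400));b=cv2.resize(b,(400,400))
cv2.imwrite("pics/rest.png",np.hstack([a,b]))
E
```

```text
(no output)
```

View pics/rest.png

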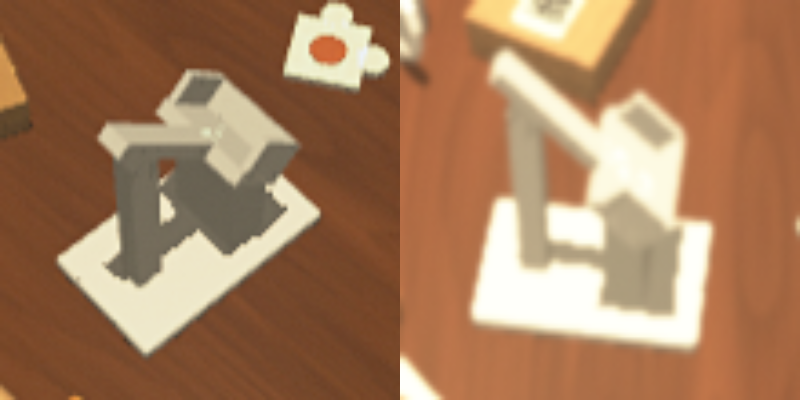

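The crop shows the rest with its foot, rear post and spine, and the head part with its cheeks and lip at the robot end. The side view may have no depth there, so I'll carry on with the scene cloud.

```bash
sed -i 's/^for n,b in(("scene",(\([^)]*\))),("side",(\([^)]*\)))):/for n,b in(("scene",(\1)),):/' m.py; cat >> m.py <<'E'
print("side depth frac",(C["side"]["range_z"]>0).mean())
W=cloud(C["side"]);print("side px scanner/table", W[322,272],W[240,330],W[175,238])
# foot pose
W,c=reg("scene",215,300,185,275);sat=c.max(1)-c.min(1)
k=(sat<60)&(W[:,2]>.007)&(W[:,2]<.017);P=W[k]
print(np.round(cv2.boxPoints(cv2.minAreaRect((P[:,:2]*1000).astype(np.float32))),1).tolist())
E
python3 m.py
```

```text
scene scanner 1036 [469.8 304.5] [171.2  53.9] 9.0 z med [0.0303 0.0348 0.0413]
[0.46364456 0.30324754] 8.542523722240492
scene tray rim 1075 [461.8 309.6] [254.1 201.6] 6.4 z med [0.0692 0.0747 0.0777]
scene coded 2026 [ 609.9 -270.4] [199.  181.7] 63.9 z med [0.0373 0.0402 0.0434]
scene bars 19 [ 603.8 -211.9] [44.2 25.7] 63.8 z med [0.04   0.0417 0.0444]
scene foot 1485 [496.7   8.1] [306.3 115.2] 1.5 z med [0.0088 0.0124 0.0154]
scene upper 1432 [560.6   9.4] [ 79.4 131.7] 84.3 z med [0.0596 0.1164 0.1873]
0.05 144 [ 0.52  -0.019  0.05 ] [0.617 0.044 0.07 ]
0.07 129 [ 0.522 -0.012  0.07 ] [0.616 0.052 0.09 ]
0.09 333 [ 0.492 -0.021  0.09 ] [0.616 0.053 0.11 ]
0.11 391 [ 0.496 -0.029  0.11 ] [0.616 0.054 0.13 ]
0.13 184 [ 0.512 -0.027  0.13 ] [0.617 0.052 0.149]
0.15 122 [ 0.567 -0.004  0.15 ] [0.617 0.018 0.169]
0.17 63 [ 0.588 -0.003  0.17 ] [0.624 0.017 0.19 ]
0.19 66 [ 0.608 -0.006  0.19 ] [0.626 0.015 0.199]
side depth frac 0.9957173665364584
side px scanner/table [0.46678504 0.30645098 0.03310528] [ 0.29284808  0.00157612 -0.00189475] [ 0.59177619 -0.23316746  0.04166609]
[[342.1000061035156, 61.70000076293945], [345.1000061035156, -53.400001525878906], [651.2000122070312, -45.5], [648.2000122070312, 69.69999694824219]]
```

```bash
cat > m2.py <<'E'
from h import *
C={n:dict(np.load(n+"0.npz")) for n in("scene","side")}
def blob(n,seed,zlo,zhi,extra=None,t=""):
    W=cloud(C[n]);col=C[n]["color"].astype(int)
    k=(W[...,2]>zlo)&(W[...,2]<zhi)
    if extra is not None:k&=extra(col)
    k=cv2.morphologyEx(k.astype(np.uint8),cv2.MORPH_OPEN,np.ones((2,2)))
    _,L=cv2.connectedComponents(k,connectivity=4); l=L[seed[1],seed[0]]
    if l==0: print(t,"seed off");return
    P=W[L==l];r=cv2.minAreaRect((P[:,:2]*1000).astype(np.float32))
    print(n,t,len(P),np.round(r[0],1),np.round(r[1],1),round(r[2],1),np.round(np.median(P[:,2]),4));return P
blob("scene",(170,175),.036,.046,t="coded");blob("side",(225,182),.036,.046,t="coded")
white=lambda c:(c.max(-1)-c.min(-1)<70)
blob("scene",(250,262),.007,.018,white,"foot");blob("side",(260,245),.007,.018,white,"foot")
sc=blob("scene",(370,285),.026,.05,lambda c:(c.max(-1)-c.min(-1)<30)&(c.max(-1)<150),"scanner")
for n,b in(("scene",(145,220,155,225)),("side",(205,270,150,200))):
    c=C[n]["color"][b[2]:b[3],b[0]:b[1]].astype(int);W=cloud(C[n])[b[2]:b[3],b[0]:b[1]]
    k=(c.max(-1)-c.min(-1)<75)&(W[...,2]>.036)&(W[...,2]<.048)
    _,L,S,_=cv2.connectedComponentsWithStats(k.astype(np.uint8))
    for i in np.argsort(-S[1:,4])[:2]+1:
        P=W[L==i];r=cv2.minAreaRect((P[:,:2]*1000).astype(np.float32));print(n,"white",len(P),np.round(r[0],1),np.round(r[1],1),round(r[2],1))
# spine: highest pts
W=cloud(C["scene"])[185:275,215:300].reshape(-1,3)
for lo in np.arange(.13,.2,.01):
    q=W[(W[:,2]>lo)&(W[:,2]<lo+.01)&(W[:,0]>.5)&(W[:,0]<.65)&(abs(W[:,1])<.08)]
    print(round(lo,2),len(q),np.round(np.percentile(q,[2,98],axis=0)*1000,0).tolist())
E
python3 m2.py
```

```text
scene coded 1997 [ 583.3 -256.5] [190.  122.2] 66.1 nan
side coded 1099 [ 591.2 -244.7] [172.2 116. ] 66.7 nan
scene foot 1403 [557.   12.4] [ 92.3 176.5] 81.0 nan
side foot 1010 [558.9  12.9] [ 86.7 171.1] 81.9 nan
scene scanner 1032 [460.8 301.1] [188.3  51.3] 4.8 nan
scene white 372 [ 603.4 -216.3] [81.  46.1] 66.6
scene white 144 [ 546.3 -273.6] [52.6 31. ] 68.0
side white 237 [ 607.4 -217.2] [85.2 51.5] 64.2
side white 101 [ 548.6 -274.7] [56.4 35.6] 65.2
0.13 115 [[515.0, -26.0, 131.0], [616.0, 51.0, 140.0]]
0.14 69 [[524.0, -25.0, 140.0], [616.0, 49.0, 149.0]]
0.15 63 [[569.0, -4.0, 150.0], [616.0, 18.0, 160.0]]
0.16 59 [[579.0, -0.0, 160.0], [615.0, 17.0, 169.0]]
0.17 32 [[588.0, -2.0, 170.0], [608.0, 16.0, 180.0]]
0.18 31 [[599.0, -2.0, 180.0], [623.0, 15.0, 190.0]]
0.19 69 [[609.0, -6.0, 190.0], [626.0, 14.0, 199.0]]Traceback (most recent call last):
  File "m2.py", line 26, in <module>
    print(round(lo,2),len(q),np.round(np.percentile(q,[2,98],axis=0)*1000,0).tolist())
                                      ~~~~~~~~~~~~~^^^^^^^^^^^^^^^^^
    return _quantile_unchecked(
        a, q, axis, out, overwrite_input, method, keepdims, weights)
    return _ureduce(a,
                    func=_quantile_ureduce_func,
    ...<5 lines>...
                    overwrite_input=overwrite_input,
                    method=method)
    r = func(a, **kwargs)
    result = _quantile(arr,
                       quantiles=q,
    ...<2 lines>...
                       out=out,
                       weights=wgt)
    slices_having_nans = np.isnan(arr[-1, ...])
                                  ~~~^^^^^^^^^
IndexError: index -1 is out of bounds for axis 0 with size 0
```

```bash
cat >> h.py <<'E'
def Rd(yaw): return R.from_euler('z',yaw,degrees=True)*R.from_euler('x',180,degrees=True)
def plan(p,Rt,t=""):
    q,Rn=tcp(); d=Rn.inv().apply(np.array(p)-q)*1000; r=(Rn.inv()*Rt).as_rotvec(degrees=True)
    print(t,"delta",np.round(d,1),"|%.0f|"%np.linalg.norm(d),"rot",np.round(r,1))
def Rscan(yaw,pitch=0): # scanner frame, +x pitched up by pitch
    return R.from_euler('z',yaw,degrees=True)*R.from_euler('y',-pitch,degrees=True)
X180=R.from_euler('x',180,degrees=True)
E
python3 - <<'E'
from h import *
plan([.5,-.0,.45],Rd(-9))
C=dict(np.load("scene0.npz"));W=cloud(C)[225:350,310:450];c=C["color"][225:350,310:450].astype(int)
y=np.radians(9);ex=np.array([np.cos(y),np.sin(y)]);ey=np.array([-ex[1],ex[0]])
k=(c.min(-1)>110)&(W[...,2]>.007)&(W[...,2]<.022)
_,L,S,_=cv2.connectedComponentsWithStats(k.astype(np.uint8))
for i in range(1,len(S)):
    if S[i,4]>25:
        P=W[L==i][:,:2]-[.4698,.3045]; print(S[i,4],"x",np.round(np.percentile(P@ex,[2,98])*1000),"y",np.round(np.percentile(P@ey,[2,98])*1000))
E
```

```text
delta [ 472.7 -462.  -218.8] |696| rot [-0.1  0.  28. ]
```

arm_command --rotation '[[0, 0, 3], [0, 0, 6], [0, 0, 10], [0, 0, 14], [0, 0, 18], [0, 0, 22], [0, 0, 25], [0, 0, 28]]' --delta_pos '[[20, -20, -40], [50, -50, -80], [85, -85, -110], [125, -122, -140], [165, -162, -170], [205, -200, -190], [245, -240, -205], [285, -280, -219]]' --jaw '[60, 60, 60, 60, 60, 60, 60, 60]'

```text
time: 1.1
tool_pos: [0.3822, -0.2315, 0.4508]
tcp_rot: [3.141, -0.0, -0.159]
ft_force: [-0.3, -0.8, -0.4]
gripper_width: 0.701
gripper_force: 0.0
```

arm_command --rotation '[[0, 0, 0], [0, 0, 0], [0, 0, 0], [0, 0, 0], [0, 0, 0], [0, 0, 0], [0, 0, 0], [0, 0, 0]]' --delta_pos '[[30, -20, 0], [70, -45, 0], [110, -70, 0], [150, -95, 0], [190, -120, 0], [220, -140, 0], [240, -150, 0], [240, -150, 0]]' --jaw '[60, 60, 60, 60, 60, 60, 60, 60]'

```text
time: 2.1
tool_pos: [0.6432, -0.1216, 0.4484]
tcp_rot: [-3.141, 0.003, -0.155]
ft_force: [-0.5, -0.1, -0.9]
gripper_width: 0.701
gripper_force: 0.0
```

```bash
python3 - <<'E'
from h import *
c=arm.capture("wrist");np.savez("w1.npz",**c);cv2.imwrite("pics/w1.png",c["color"][...,::-1])
s=arm.state();print(s["time"],s["tool_pos"],s["tcp_rot"],s["gripper_width"])
M=cv2.Rodrigues(np.array(c["rvec"]))[0]; print(-M.T@np.array(c["tvec"]).ravel(), M[2])
E
```

```text
2.15 [ 0.64237104 -0.12240649  0.44912191] [-3.14139245e+00  1.96221203e-03 -1.56057292e-01] 0.7060437554864185
[ 0.70933606 -0.13312143  0.59154151] [-0.26126897  0.04207017 -0.96434881]
```

View pics/w1.png

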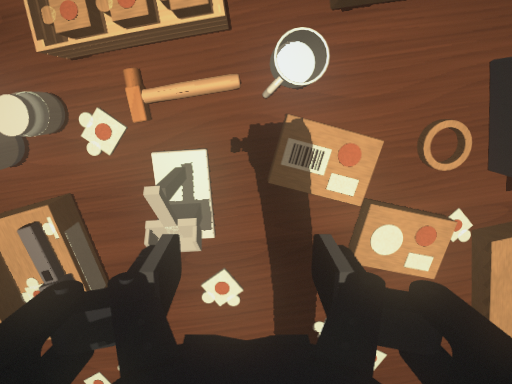

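The wrist view shows the rest's foot at (185,195), its post top at (152,195) and its cradle at (175,235). The barcode is at (305,157) on the coded box, and the scanner is at (45,260), partly in view.

```bash
python3 - <<'E'
from h import *
C=dict(np.load("w1.npz"));W=cloud(C);c=C["color"].astype(int);sat=c.max(-1)-c.min(-1)
def rep(m,t):
    _,L,S,_=cv2.connectedComponentsWithStats(m.astype(np.uint8),connectivity=4)
    i=1+np.argmax(S[1:,4]);P=W[L==i];r=cv2.minAreaRect((P[:,:2]*1000).astype(np.float32))
    print(t,S[i,4],np.round(r[0],1),np.round(r[1],1),round(r[2],1),np.round(np.percentile(P[:,2],[5,50,95]),4));return P
def box(u0,u1,v0,v1):
    b=np.zeros(sat.shape,bool);b[v0:v1,u0:u1]=1;return b
z=W[...,2]
rep(box(262,395,105,215)&(z>.034)&(z<.047),"coded")
rep(box(262,395,105,215)&(z>.034)&(z<.047)&(sat<60)&box(275,335,130,185),"label")
rep(box(135,225,140,260)&(sat<70)&(z>.006)&(z<.019),"foot")
rep(box(135,225,140,260)&(z>.05),"upper")
b=box(135,225,140,260)
for lo in np.arange(.11,.2,.01):
    q=W[b&(z>lo)&(z<lo+.01)]
    if len(q): print(round(lo,2),len(q),np.round(np.percentile(q[:,:2],[3,50,97],axis=0)*1000).tolist())
E
```

```text
coded 6936 [ 591.5 -249.5] [171.3 120.8] 66.3 [0.0391 0.0408 0.0426]
label 2342 [ 604.  -212.1] [92.5 92.5] 81.4 [0.0393 0.0411 0.0429]
foot 2764 [561.6   6.7] [100.8 170.5] 84.7 [0.0107 0.0126 0.0144]
upper 3498 [589.7 -17.2] [ 93.2 190.4] 66.3 [0.0712 0.1358 0.4755]
0.11 306 [[498.0, -30.0], [536.0, 0.0], [617.0, 44.0]]
0.12 550 [[513.0, -30.0], [549.0, -2.0], [616.0, 45.0]]
0.13 239 [[519.0, -29.0], [544.0, -0.0], [617.0, 48.0]]
0.14 150 [[526.0, -28.0], [568.0, 1.0], [617.0, 47.0]]
0.15 121 [[571.0, -7.0], [579.0, -3.0], [616.0, 14.0]]
0.16 127 [[581.0, -7.0], [588.0, -2.0], [616.0, 14.0]]
0.17 101 [[590.0, -7.0], [596.0, -0.0], [609.0, 13.0]]
0.18 122 [[600.0, -8.0], [606.0, 0.0], [627.0, 12.0]]
0.19 208 [[611.0, -8.0], [620.0, 2.0], [626.0, 11.0]]
```

```bash
python3 - <<'E'
from h import *
plan([.5,.30,.28],Rd(8))
E
```

```text
delta [-206.  -395.1  169.6] |477| rot [ -0.    0.1 -16.9]
```

arm_command --rotation '[[0, 0, -2], [0, 0, -5], [0, 0, -8], [0, 0, -11], [0, 0, -14], [0, 0, -17], [0, 0, -17], [0, 0, -17]]' --delta_pos '[[-20, -40, 10], [-50, -95, 25], [-80, -155, 50], [-110, -215, 80], [-145, -275, 110], [-175, -335, 140], [-200, -385, 165], [-206, -395, 170]]' --jaw '[60, 60, 60, 60, 60, 60, 60, 60]'

```text
time: 3.15
tool_pos: [0.4996, 0.2999, 0.2801]
tcp_rot: [3.141, -0.001, 0.139]
ft_force: [1.8, -0.2, 0.5]
gripper_width: 0.703
gripper_force: 0.0
```

```bash
python3 - <<'E'
from h import *
c=arm.capture("wrist");np.savez("w2.npz",**c);cv2.imwrite("pics/w2.png",c["color"][...,::-1])
W=cloud(c);z=W[...,2];col=c["color"].astype(int);sat=col.max(-1)-col.min(-1)
k=(z>.029)&(z<.045)&(sat<35)
k=cv2.morphologyEx(k.astype(np.uint8),cv2.MORPH_OPEN,np.ones((3,3)))
_,L,S,_=cv2.connectedComponentsWithStats(k,connectivity=4)
i=1+np.argmax(S[1:,4]);P=W[L==i];r=cv2.minAreaRect((P[:,:2]*1000).astype(np.float32))
print(S[i],np.round(r[0],1),np.round(r[1],1),r[2],np.percentile(P[:,2],[5,50,95]))
d=np.array([np.cos(np.radians(8.5)),np.sin(np.radians(8.5))]);n=np.array([-d[1],d[0]])
A=P[:,:2]-[.47,.3045];s=A@d;t=A@n
pts=[]
for lo in np.arange(-.09,.09,.015):
    m=(s>lo)&(s<lo+.015)
    if m.sum()>20:
        a=np.percentile(t[m],[2,98])*1000;print(round(lo*1000),np.round(a,1),round(a.mean(),1),np.round(s[m].min()*1000),np.round(s[m].max()*1000),round(np.median(P[m,2]),4))
k=(col.min(-1)>110)&(z>.006)&(z<.022)
_,L,S,_=cv2.connectedComponentsWithStats(k.astype(np.uint8))
for i in range(1,len(S)):
    if S[i,4]>40:
        Q=W[L==i][:,:2]-[.47,.3045];print("piece",S[i,4],"x",np.round(np.percentile(Q@d,[2,98])*1000),"y",np.round(np.percentile(Q@n,[2,98])*1000))
s=arm.state();print(s["tool_pos"],s["tcp_rot"])
E
```

```text
[ 219  147   38  103 2690] [449.8 302.5] [128.9  46.3] 7.890522480010986 [0.03243192 0.03642609 0.04120475]
-90 [-20.3  23.7] 1.7 -85.0 -75.0 0.0398
-75 [-20.4  23.4] 1.5 -75.0 -60.0 0.0404
-60 [-21.6  24.1] 1.2 -60.0 -45.0 0.0402
-45 [-20.8  21.5] 0.4 -45.0 -30.0 0.0384
-30 [-13.4  12.6] -0.4 -30.0 -15.0 0.0346
-15 [-13.4  12.2] -0.6 -15.0 -0.0 0.0341
0 [-13.6  11.8] -0.9 0.0 15.0 0.0336
15 [-13.7  12.7] -0.5 15.0 30.0 0.0336
30 [-12.7  10.6] -1.1 30.0 44.0 0.0336
piece 1903 x [165. 212.] y [-244. -172.]
piece 4655 x [-38. 131.] y [-335. -244.]
piece 758 x [ 53. 100.] y [-79. -22.]
piece 826 x [30. 73.] y [-353. -317.]
piece 982 x [-85. -27.] y [ 40. 101.]
piece 973 x [-183. -122.] y [-344. -280.]
[0.49429559 0.30697345 0.27729909] [-3.13871506  0.00375224  0.14724272]
```

View pics/w2.png

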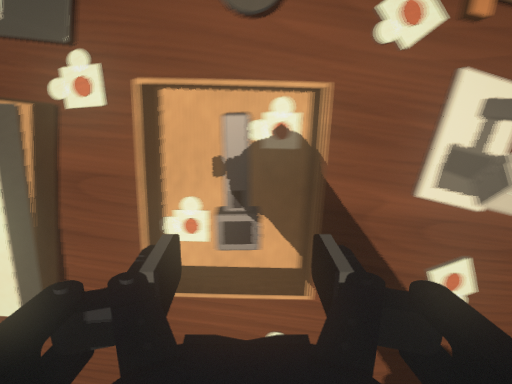

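The wrist view shows the scanner at (237,180), with pieces at (190,222) and (280,128). Both pieces are clear of a grasp near scanner x = +15 mm.

```bash
python3 - <<'E'
from h import *
plan([.485,.306,.008],Rd(7.5)); plan([.485,.306,.10],Rd(7.5)); print(arm.state()["tool_pos"])
E
```

```text
delta [ -8.3   0.4 269.3] |269| rot [-0.2  0.2  0.9]
 delta [-8.700e+00  1.000e-01  1.773e+02] |178| rot [-0.2  0.2  0.9]
[0.49429559 0.30697345 0.27729909]
```

arm_command --rotation '[[0, 0, 0], [0, 0, 1], [0, 0, 1], [0, 0, 1], [0, 0, 1], [0, 0, 1], [0, 0, 1], [0, 0, 1]]' --delta_pos '[[-3, 0, 30], [-6, 0, 70], [-9, 0, 110], [-9, 0, 150], [-9, 0, 175], [-9, 0, 178], [-9, 0, 178], [-9, 0, 178]]' --jaw '[60, 60, 60, 60, 60, 60, 60, 60]'

```text
time: 4.2
tool_pos: [0.4924, 0.2986, 0.1038]
tcp_rot: [-3.141, -0.002, 0.122]
ft_force: [-0.1, 0.0, -0.0]
gripper_width: 0.702
gripper_force: 0.0
```

```bash
python3 - <<'E'
from h import *
plan([.485,.306,.008],Rd(7.5)); print(arm.state()["tool_pos"],arm.state()["tcp_rot"])
E
```

```text
delta [-6.7 -8.2 95.8] |96| rot [-0.  -0.1 -0.5]
[0.49244828 0.29861883 0.10384823] [-3.14087277e+00 -2.31252264e-03  1.21979440e-01]
```

arm_command --rotation '[[0, 0, 0], [0, 0, 0], [0, 0, 0], [0, 0, 0], [0, 0, 0], [0, 0, 0], [0, 0, 0], [0, 0, 0]]' --delta_pos '[[-3, -4, 10], [-7, -8, 35], [-7, -8, 60], [-7, -8, 80], [-7, -8, 94], [-7, -8, 96], [-7, -8, 96], [-7, -8, 96]]' --jaw '[60, 60, 60, 60, 60, 60, 60, 60]'

```text
time: 5.2
tool_pos: [0.4842, 0.3058, 0.007]
tcp_rot: [-3.141, -0.001, 0.122]
ft_force: [-0.3, 0.1, -0.5]
gripper_width: 0.7
gripper_force: 0.0
```

arm_command --rotation '[[0, 0, 0], [0, 0, 0], [0, 0, 0], [0, 0, 0], [0, 0, 0], [0, 0, 0], [0, 0, 0], [0, 0, 0]]' --delta_pos '[[0, 0, 0], [0, 0, 0], [0, 0, 0], [0, 0, 0], [0, 0, 0], [0, 0, 0], [0, 0, 0], [0, 0, 0]]' --jaw '[0, 0, 0, 0, 0, 0, 0, 0]' --force 50

```text
time: 6.2
tool_pos: [0.4842, 0.3057, 0.007]
tcp_rot: [-3.141, -0.001, 0.122]
ft_force: [0.3, -0.6, 5.9]
gripper_width: 0.367
gripper_force: 51.0
```

```bash
python3 - <<'E'
from h import *
s=arm.state();print(s["tool_pos"],s["tcp_rot"],s["gripper_width"],s["gripper_force"])
E
```

```text
[0.48417513 0.30565502 0.00698475] [-3.14143446e+00 -1.10965902e-03  1.22334542e-01] 0.3665088044790413 50.95790684223175
```

```bash
cat >> h.py <<'E'
O=np.array([.575,.0055,.155]);RC=Rscan(-5,45)
def cr(g,off,rel,O=O,RC=RC):  # TCP pose with TCP at scanner-frame g, scanner offset off (mm) in the cradle
    return O+RC.apply((np.array(g)+np.array(off))/1000.),RC*rel
def step(a,b,t=""):
    d=a[1].inv().apply(b[0]-a[0])*1000; r=(a[1].inv()*b[1]).as_rotvec(degrees=True)
    print(t,"delta",np.round(d,1),"|%.0f|"%np.linalg.norm(d),"rot",np.round(r,1),"|%.0f|"%np.linalg.norm(r),"to",np.round(b[0],4))
E
python3 - <<'E'
from h import *
a=tcp(); b=(np.array([.484,.306,.237]),a[1]); g=[14.3,0,2]
c=cr(g,[30,0,70],X180)
step(a,b);step(b,c,"pre")
E
```

```text
delta [ 1.0e-01 -4.0e-01 -2.3e+02] |230| rot [0. 0. 0.] |0| to [0.484 0.306 0.237]
pre delta [ 3.450e+01  3.053e+02 -2.000e-01] |307| rot [-4.7 44.8 11.4] |46| to [0.5555 0.0072 0.2372]
```

arm_command --rotation '[[0, 0, 0], [0, 0, 0], [0, 0, 0], [0, 0, 0], [0, 0, 0], [0, 0, 0], [0, 0, 0], [0, 0, 0]]' --delta_pos '[[0, 0, -10], [0, 0, -40], [0, 0, -80], [0, 0, -130], [0, 0, -180], [0, 0, -215], [0, 0, -230], [0, 0, -230]]' --jaw '[0, 0, 0, 0, 0, 0, 0, 0]'

```text
time: 7.2
tool_pos: [0.4838, 0.3054, 0.2365]
tcp_rot: [-3.142, -0.001, 0.122]
ft_force: [-0.3, -0.7, -3.6]
gripper_width: 0.366
gripper_force: 50.1
```

arm_command --rotation '[[0, 4, 1], [-1, 11, 3], [-2, 18, 4.5], [-3, 25, 6.5], [-3.5, 32, 8.5], [-4, 39, 10], [-4.7, 44.8, 11.4], [-4.7, 44.8, 11.4]]' --delta_pos '[[2, 20, 0], [7, 65, 0], [13, 115, 0], [19, 165, 0], [25, 215, 0], [30, 265, 0], [34, 295, 0], [34.5, 305, 0]]' --jaw '[0, 0, 0, 0, 0, 0, 0, 0]'

```text
time: 8.2
tool_pos: [0.5474, 0.0254, 0.2474]
tcp_rot: [-3.138, -0.717, -0.073]
ft_force: [-0.2, -0.1, -1.4]
gripper_width: 0.365
gripper_force: 50.1
```

```bash
python3 - <<'E'
from h import *
c=arm.capture("scene");d=arm.capture("side")
a=cv2.resize(c["color"][150:290,190:330,::-1],(400,400));b=cv2.resize(d["color"][150:270,190:310,::-1],(400,400))
cv2.imwrite("pics/pre.png",np.hstack([a,b]))
g=[14.3,0,2]; s=arm.state(); print(s["tool_pos"],s["tcp_rot"],s["gripper_width"],s["ft_force"])
a=tcp();step(a,cr(g,[30,0,70],X180));step(a,cr(g,[12,0,4],X180),"down");step(a,cr(g,[0,0,0],X180),"home")
E
```

```text
[0.54739896 0.01998676 0.24742672] [-3.13963838 -0.71614488 -0.08190763] 0.3666818362643785 [ 0.00806655 -0.78108045 -2.31740515]
 delta [ 0.2 12.1 13.6] |18| rot [-0.3  4.   0.2] |4| to [0.5555 0.0072 0.2372]
down delta [-13.2  12.4  80.7] |83| rot [-0.3  4.   0.2] |4| to [0.5893 0.0042 0.1778]
home delta [-24.9  12.4  85.5] |90| rot [-0.3  4.   0.2] |4| to [0.5837 0.0047 0.1665]
```

View pics/pre.png

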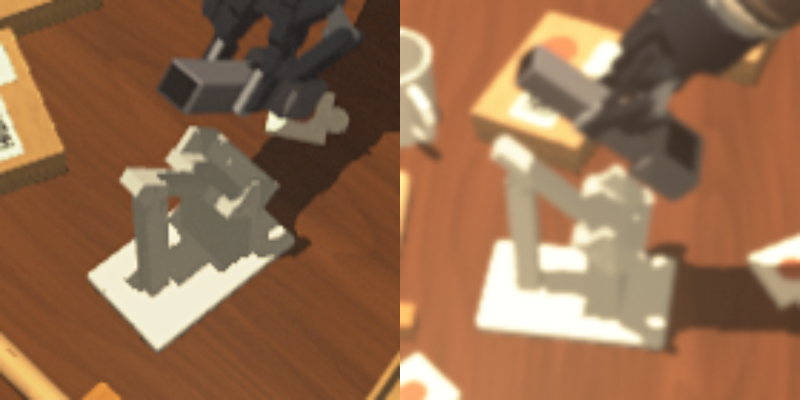

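The view shows the scanner held above and in front of the cradle at the same slope, nose towards the robot. I'll approach and let it settle.

arm_command --rotation '[[0, 0, 0], [0, 0, 0], [0, 0, 0], [0, 0, 0], [0, 0, 0], [0, 0, 0], [0, 0, 0], [0, 0, 0]]' --delta_pos '[[0, 0, 0], [0, 0, 0], [-5, 0, 10], [-10, 0, 25], [-15, 0, 40], [-15, 0, 45], [-15, 0, 45], [-15, 0, 45]]' --jaw '[0, 0, 0, 0, 0, 0, 0, 0]'

```text
time: 9.3
tool_pos: [0.5664, 0.0194, 0.2178]
tcp_rot: [-3.136, -0.688, -0.069]
ft_force: [-0.8, -0.9, -2.0]
gripper_width: 0.367
gripper_force: 50.1
```

```bash
python3 - <<'E'
from h import *
g=[14.3,0,2]; a=tcp();step(a,cr(g,[15,0,25],X180));step(a,cr(g,[12,0,2],X180),"down");step(a,cr(g,[0,0,0],X180),"home")
# held scanner check from wrist? side/scene clouds: handle/head top points in predicted scanner frame
Rs=a[1]*X180.inv(); o=a[0]-Rs.apply(np.array(g)/1000)
for n in("scene","side"):
    c=arm.capture(n);W=cloud(c).reshape(-1,3);col=c["color"].reshape(-1,3).astype(int)
    P=Rs.inv().apply(np.nan_to_num(W,nan=9)-o)*1000
    for nm,x0,x1,zl in(("head",-84,-45,(24,44)),("handle",40,84,(20,36))):
        k=(P[:,0]>x0)&(P[:,0]<x1)&(abs(P[:,1])<40)&(P[:,2]>zl[0])&(P[:,2]<zl[1]);Q=P[k]
        if k.sum()>10: print(n,nm,k.sum(),np.round(np.percentile(Q,[3,50,97],axis=0),1).tolist())
    k=(abs(P[:,1])<30)&(P[:,2]>5)&(P[:,2]<30)&(abs(P[:,0])<110);print("x ext",np.round(np.percentile(P[k][:,0],[.5,99.5]),1))
E
```

```text
delta [-6.  13.4 24.8] |29| rot [-1.   5.6  0.7] |6| to [0.5766 0.0054 0.1948]
down delta [-6.8 13.8 48. ] |50| rot [-1.   5.6  0.7] |6| to [0.5907 0.0041 0.1764]
home delta [-18.5  13.7  51.1] |56| rot [-1.   5.6  0.7] |6| to [0.5837 0.0047 0.1665]
scene head 52 [[-83.0, -27.7, 25.1], [-66.7, 26.0, 33.2], [-47.3, 27.9, 36.5]]
scene handle 184 [[41.7, -12.1, 21.4], [67.8, 6.6, 28.8], [83.8, 17.9, 30.2]]
x ext [-82.1  86.2]
side head 191 [[-81.6, -24.4, 25.9], [-63.3, 6.0, 32.3], [-45.5, 28.7, 35.0]]
side handle 151 [[41.5, -12.3, 20.7], [61.8, 6.4, 25.3], [82.6, 20.0, 28.9]]
x ext [-83.3  86.9]
```

arm_command --rotation '[[-0.5, 2, 0.3], [-1, 4, 0.7], [-1, 5.6, 0.7], [-1, 5.6, 0.7], [-1, 5.6, 0.7], [-1, 5.6, 0.7], [-1, 5.6, 0.7], [-1, 5.6, 0.7]]' --delta_pos '[[-2, 5, 4], [-4, 10, 10], [-5, 14, 18], [-5, 14, 26], [-6, 14, 34], [-6, 14, 40], [-6, 14, 40], [-6, 14, 40]]' --jaw '[0, 0, 0, 0, 0, 0, 0, 0]'

```text
time: 10.4
tool_pos: [0.5883, 0.0024, 0.2257]
tcp_rot: [3.132, -0.718, -0.084]
ft_force: [-0.5, -0.9, -2.6]
gripper_width: 0.367
gripper_force: 51.6
```

```bash
python3 - <<'E'
from h import *
g=[13,0,2]; a=tcp();step(a,cr(g,[12,0,2],X180),"down");step(a,cr(g,[0,0,0],X180),"home")
E
```

```text
down delta [-32.   -2.3  38.7] |50| rot [0.4 3.9 0.1] |4| to [0.5898 0.0042 0.1755]
home delta [-43.8  -2.4  41.5] |60| rot [0.4 3.9 0.1] |4| to [0.5827 0.0048 0.1656]
```

```bash
python3 - <<'E'
from h import *
s=arm.state();print(np.round(s["joints"],3),np.round(s["joint_vel"],3),s["tool_pos"],s["tcp_rot"])
E
```

```text
[-1.042  0.074  0.903  2.337  1.082  0.127 -2.857] [-0.048 -0.005  0.076  0.006  0.004 -0.    -0.002] [0.58829799 0.00238145 0.22568764] [ 3.13181616 -0.71793243 -0.08429282]
```

```bash
cat > kin.py <<'E'
from h import *
import itertools
from scipy.optimize import least_squares
def E(a,t): return R.from_euler(a,t)
def fk(j,L,s=(-1,1,-1,1,-1,1,-1),off=0.):
    h,a,e1,e2,b,w,c=L
    T=E('z',s[0]*j[0]);p=np.array([0,0,h]);T=T*E('y',s[1]*j[1])
    T=T*E('z',s[2]*j[2]);p=p+T.apply([e1,0,a]);T=T*E('y',s[3]*j[3])
    p=p+T.apply([e2,0,0]);T=T*E('z',s[4]*j[4]);p=p+T.apply([0,0,b]);T=T*E('y',s[5]*j[5])
    p=p+T.apply([w,0,0]);T=T*E('z',s[6]*j[6]+off);p=p+T.apply([0,0,c]);return p,T
D=[([1.1708093,.41186423,-.012679,1.59695431,.00559573,1.134342,-.08224789],[.20337937,-.59049787,.23051222],[-3.1400648,1.179e-4,.331731329]),
([-1.042,.074,.903,2.337,1.082,.127,-2.857],[.58829799,.00238145,.22568764],[3.13181616,-.71793243,-.08429282])]
if __name__=="__main__":
    L0=[.3,.4,0,0,.4,0,.25]
    out=[]
    for s in itertools.product((1,-1),repeat=4):
        S=(s[0],1,s[1],1,s[2],1,s[3])
        for off in np.arange(4)*np.pi/2:
            e=max((fk(j,L0,S,off)[1].inv()*R.from_euler('xyz',r)).magnitude() for j,p,r in D);out.append((e,S,off))
    out.sort(key=lambda x:x[0]);print(out[:3])
E
python3 kin.py
```

```text
[(0.0009478821465436939, (-1, 1, -1, 1, -1, 1, -1), np.float64(1.5707963267948966)), (0.5682979213676363, (-1, 1, -1, 1, -1, 1, 1), np.float64(1.5707963267948966)), (0.6634690761212664, (1, 1, 1, 1, 1, 1, 1), np.float64(4.71238898038469))]
```

```bash
cat > fit.py <<'E'
from kin import *
off=np.pi/2
for nm,mk in(("srs",lambda x:[x[0],x[1],0,0,x[2],0,x[3]]),("w",lambda x:[x[0],x[1],0,0,x[2],x[4],x[3]]),("e",lambda x:[x[0],x[1],x[4],-x[4],x[2],0,x[3]])):
    n=4 if nm=="srs" else 5
    f=lambda x:np.concatenate([fk(j,mk(x),off=off)[0]-p for j,p,r in D])
    r=least_squares(f,[.3,.4,.4,.25,.0][:n]);print(nm,np.round(r.x,4),np.abs(r.fun).max())
E
python3 fit.py
```

```text
srs [0.3657 0.4893 0.4671 0.3851] 0.042799923433792686
w [0.272  0.5962 0.4683 0.3902 0.039 ] 0.0442025931921505
e [ 0.5191  0.6359  0.588   0.5613 -0.1218] 0.044595895554333964
```

```bash
python3 - <<'E'
from h import *
C=dict(np.load("scene0.npz"));W=cloud(C).reshape(-1,3)
k=(W[:,0]>.41)&(W[:,0]<.64)&(W[:,1]>.07)&(W[:,1]<.205)
print(k.sum(),np.nanpercentile(W[k,2],[1,50,99,100]));print(np.round(W[k&(W[:,2]>.008)],3)[:6])
a=tcp();b=(np.array([.535,.14,.26]),Rd(-2));step(a,b)
E
```

```text
4227 [-0.00335576  0.00044744  0.00439924  0.07863647]
[[0.413 0.203 0.074]
 [0.42  0.204 0.079]]
 delta [ -26.2 -132.   -69.7] |152| rot [  1.6 -41.1  -2.9] |41| to [0.535 0.14  0.26 ]
```

Table area there is clear. I'll lay the scanner down there to re-grasp it with a tilted tool, because the 45° forward tilt is out of joint range.

arm_command --rotation '[[0, -2, 0], [0, -8, -1], [0.5, -15, -1], [1, -22, -2], [1, -29, -2], [1.5, -36, -3], [1.6, -41, -3], [1.6, -41, -3]]' --delta_pos '[[0, -5, -25], [-4, -25, -45], [-8, -50, -60], [-12, -75, -66], [-17, -100, -70], [-22, -120, -70], [-26, -132, -70], [-26, -132, -70]]' --jaw '[0, 0, 0, 0, 0, 0, 0, 0]'

```text
time: 11.4
tool_pos: [0.5357, 0.1406, 0.2595]
tcp_rot: [3.14, -0.002, -0.033]
ft_force: [-0.2, -0.0, -2.2]
gripper_width: 0.363
gripper_force: 51.6
```

```bash
python3 - <<'E'
from h import *
s=arm.state();print(np.round(s["joints"],3).tolist(),s["tool_pos"].tolist(),s["tcp_rot"].tolist())
a=tcp();b=(np.array([.535,.14,.004]),Rd(-2));step(a,b)
E
```

```text
[-0.892, 0.302, 0.695, 1.77, -0.209, 1.143, -1.736] [0.5356555865035265, 0.1405958707144392, 0.2595249613998368] [3.1398250713603515, -0.0017937195894348612, -0.03254956062434844]
 delta [-1.100e+00  2.000e-01  2.555e+02] |256| rot [ 0.1 -0.1  0.1] |0| to [0.535 0.14  0.004]
```

arm_command --rotation '[[0, 0, 0], [0, 0, 0], [0, 0, 0], [0, 0, 0], [0, 0, 0], [0, 0, 0], [0, 0, 0], [0, 0, 0]]' --delta_pos '[[0, 0, 30], [0, 0, 85], [0, 0, 145], [0, 0, 200], [0, 0, 240], [0, 0, 252], [0, 0, 256], [0, 0, 256]]' --jaw '[0, 0, 0, 0, 0, 0, 0, 0]'

```text
time: 12.4
tool_pos: [0.5366, 0.1399, 0.0059]
tcp_rot: [-3.141, -0.005, -0.034]
ft_force: [-0.5, -0.0, -1.4]
gripper_width: 0.363
gripper_force: 51.5
```

arm_command --rotation '[[0, 0, 0], [0, 0, 0], [0, 0, 0], [0, 0, 0], [0, 0, 0], [0, 0, 0], [0, 0, 0], [0, 0, 0]]' --delta_pos '[[0, 0, 1], [0, 0, 1], [0, 0, 1], [0, 0, 1], [0, 0, -10], [0, 0, -40], [0, 0, -60], [0, 0, -60]]' --jaw '[60, 60, 60, 60, 60, 60, 60, 60]'

```text
time: 13.4
tool_pos: [0.5366, 0.14, 0.0662]
tcp_rot: [-3.14, -0.005, -0.034]
ft_force: [1.1, 0.5, -1.2]
gripper_width: 0.7
gripper_force: 0.0
```

```bash
python3 - <<'E'
from h import *
s=arm.state();print(np.round(s["joints"],3).tolist(),s["tool_pos"].tolist(),s["tcp_rot"].tolist())
c=arm.capture("scene");W=cloud(c).reshape(-1,3);k=(W[:,2]>.02)&(W[:,2]<.042)&(W[:,0]>.41)&(W[:,0]<.66)&(W[:,1]>.085)&(W[:,1]<.19)
r=cv2.minAreaRect((W[k,:2]*1000).astype(np.float32));print(k.sum(),r)
P=W[k]
for lo in np.arange(.42,.63,.03):
    q=P[(P[:,0]>lo)&(P[:,0]<lo+.03)]
    if len(q)>5:print(round(lo,2),len(q),np.round(np.percentile(q[:,1],[3,97])*1000),round(np.median(q[:,2]),3),q[:,0].min().round(3),q[:,0].max().round(3))
E
```

```text
[-0.768, 0.545, 0.569, 1.957, -0.421, 0.752, -1.558] [0.5365918627692562, 0.14000427070710997, 0.06624846061333414] [-3.1399496729154643, -0.005215520952929653, -0.03397681307955325]
597 ((520.4345703125, 144.1168975830078), (39.208900451660156, 172.37586975097656), 84.8623046875)
0.42 50 [141. 170.] 0.034 0.435 0.45
0.45 12 [151. 167.] 0.035 0.45 0.472
0.48 35 [127. 150.] 0.029 0.484 0.51
0.51 146 [126. 157.] 0.028 0.51 0.54
0.54 153 [126. 157.] 0.028 0.54 0.57
0.57 157 [126. 156.] 0.028 0.57 0.6
0.6 44 [127. 155.] 0.027 0.6 0.607
```

```bash
python3 - <<'E'
from h import *
a=tcp();rel=X180*R.from_euler('y',-30,degrees=True);Rt=Rscan(-2)*rel
p=np.array([.5325,.1409,.009]);b=(p-Rt.apply([0,0,.08]),Rt);step(a,b)
E
```

```text
delta [ 36.7  -0.8 -13. ] |39| rot [ -0.  -30.2   0.1] |30| to [0.5725 0.1395 0.0783]
```

arm_command --rotation '[[0, -4, 0], [0, -12, 0], [0, -20, 0], [0, -28, 0], [0, -30.2, 0], [0, -30.2, 0], [0, -30.2, 0], [0, -30.2, 0]]' --delta_pos '[[5, 0, -8], [15, 0, -15], [25, 0, -15], [33, 0, -13], [37, -1, -13], [37, -1, -13], [37, -1, -13], [37, -1, -13]]' --jaw '[60, 60, 60, 60, 60, 60, 60, 60]'

```text
time: 14.45
tool_pos: [0.572, 0.1398, 0.0781]
tcp_rot: [-3.141, 0.524, -0.033]
ft_force: [0.5, 0.4, 0.4]
gripper_width: 0.705
gripper_force: 0.0
```

```bash
python3 - <<'E'
from h import *
s=arm.state();print(np.round(s["joints"],3).tolist(),s["tool_pos"].tolist(),s["tcp_rot"].tolist())
a=tcp();rel=X180*R.from_euler('y',-30,degrees=True);Rt=Rscan(-2)*rel
p=np.array([.5325,.1409,.009]);step(a,(p,Rt))
E
```

```text
[-0.527, 0.876, 0.502, 1.401, -0.438, 1.506, -1.532] [0.5720479585376095, 0.1398212507514506, 0.07805767009568676] [-3.1407274854999248, 0.5239641430006259, -0.03319164685176701]
 delta [ 0.3  0.3 79.6] |80| rot [-0.   0.   0.1] |0| to [0.5325 0.1409 0.009 ]
```

arm_command --rotation '[[0, 0, 0], [0, 0, 0], [0, 0, 0], [0, 0, 0], [0, 0, 0], [0, 0, 0], [0, 0, 0], [0, 0, 0]]' --delta_pos '[[0, 0, 10], [0, 0, 30], [0, 0, 50], [0, 0, 68], [0, 0, 77], [0, 0, 79], [0, 0, 79], [0, 0, 79]]' --jaw '[60, 60, 60, 60, 60, 60, 60, 60]'

```text
time: 15.45
tool_pos: [0.5335, 0.1407, 0.0096]
tcp_rot: [-3.141, 0.524, -0.034]
ft_force: [-0.5, 0.1, -0.2]
gripper_width: 0.703
gripper_force: 0.0
```

arm_command --rotation '[[0, 0, 0], [0, 0, 0], [0, 0, 0], [0, 0, 0], [0, 0, 0], [0, 0, 0], [0, 0, 0], [0, 0, 0]]' --delta_pos '[[0, 0, 0], [0, 0, 0], [0, 0, 0], [0, 0, 0], [0, 0, 0], [0, 0, 0], [0, 0, 0], [0, 0, 0]]' --jaw '[0, 0, 0, 0, 0, 0, 0, 0]' --force 50

```text
time: 16.45
tool_pos: [0.5334, 0.1407, 0.0096]
tcp_rot: [-3.141, 0.524, -0.034]
ft_force: [2.5, -1.3, 4.9]
gripper_width: 0.37
gripper_force: 50.4
```

```bash
cat >> h.py <<'E'
REL=X180*R.from_euler('y',-30,degrees=True)
E
python3 - <<'E'
from h import *
a=tcp();s=arm.state();print(s["tool_pos"].tolist(),s["tcp_rot"].tolist())
g=Rscan(-2).inv().apply(a[0]-[.5225,.1412,0])*1000;print("g",g)
b=(np.array([.56,.14,.27]),a[1]);step(a,b);c=cr(g,[20,0,50],REL);step(b,c,"pre")
E
```

```text
[0.5333978622130848, 0.14071280098272204, 0.00958455824045312] [-3.141266414381511, 0.5238032459814606, -0.03380718153234752]
g [10.90822653 -0.10657232  9.58455824]
 delta [-107.2   -0.3 -238.8] |262| rot [0. 0. 0.] |0| to [0.56 0.14 0.27]
pre delta [ 24.9 133.   44.5] |142| rot [ 0.4 45.   3.1] |45| to [0.5548 0.0072 0.219 ]
```

arm_command --rotation '[[0, 0, 0], [0, 0, 0], [0, 0, 0], [0, 5, 0], [0, 12, 1], [0, 19, 1], [0, 22, 1.5], [0, 22, 1.5]]' --delta_pos '[[-3, 0, -10], [-20, 0, -45], [-45, 0, -100], [-70, 0, -155], [-90, 0, -200], [-102, 0, -230], [-107, 0, -239], [-107, 0, -239]]' --jaw '[0, 0, 0, 0, 0, 0, 0, 0]'

```text
time: 17.45
tool_pos: [0.5594, 0.1402, 0.271]
tcp_rot: [3.135, 0.14, -0.059]
ft_force: [0.4, 0.1, -1.7]
gripper_width: 0.357
gripper_force: 49.7
```

```bash
python3 - <<'E'
from h import *
a=tcp();s=arm.state();print(np.round(s["joints"],3).tolist(),s["tool_pos"].tolist(),s["tcp_rot"].tolist())
g=[10.9,-.1,9.6]
c=cr(g,[20,0,50],REL);step(a,c,"pre")
E
```

```text
[-0.751, 0.427, 0.636, 1.584, -0.277, 1.358, -1.692] [0.5593601628385866, 0.14020973520144336, 0.27103120369279293] [3.1351745471767236, 0.1397655232473931, -0.05864382456397377]
pre delta [ 10.4 132.8  51.9] |143| rot [ 0.3 23.   1.7] |23| to [0.5548 0.0072 0.219 ]
```

arm_command --rotation '[[0, 3, 0], [0, 8, 0.5], [0, 13, 1], [0, 18, 1.5], [0.3, 23, 1.7], [0.3, 23, 1.7], [0.3, 23, 1.7], [0.3, 23, 1.7]]' --delta_pos '[[1, 15, 3], [3, 45, 10], [5, 80, 20], [8, 110, 32], [10, 130, 46], [10, 133, 52], [10, 133, 52], [10, 133, 52]]' --jaw '[0, 0, 0, 0, 0, 0, 0, 0]'

```text
time: 18.45
tool_pos: [0.5557, 0.0073, 0.218]
tcp_rot: [3.139, -0.26, -0.086]
ft_force: [-0.2, 0.5, -1.9]
gripper_width: 0.36
gripper_force: 49.7
```

```bash
python3 - <<'E'
from h import *
a=tcp();s=arm.state();print(np.round(s["joints"],3).tolist(),s["tool_pos"].tolist(),s["tcp_rot"].tolist())
g=[10.9,-.1,9.6]
step(a,cr(g,[20,0,50],REL),"pre");step(a,cr(g,[12,0,5],REL),"down");step(a,cr(g,[0,0,0],REL),"home")
Rs=a[1]*REL.inv(); o=a[0]-Rs.apply(np.array(g)/1000)
for n in("scene","side"):
    c=arm.capture(n);W=cloud(c).reshape(-1,3)
    P=Rs.inv().apply(np.nan_to_num(W,nan=9)-o)*1000
    for nm,x0,x1,zl in(("head",-84,-45,(24,44)),("handle",45,84,(20,36))):
        k=(P[:,0]>x0)&(P[:,0]<x1)&(abs(P[:,1])<40)&(P[:,2]>zl[0])&(P[:,2]<zl[1]);Q=P[k]
        if k.sum()>10: print(n,nm,k.sum(),np.round(np.percentile(Q,[3,50,97],axis=0),1).tolist())
    k=(abs(P[:,1])<30)&(P[:,2]>5)&(P[:,2]<30)&(abs(P[:,0])<110);print("x ext",np.round(np.percentile(P[k][:,0],[.5,99.5]),1))
E
```

```text
[-0.763, 0.184, 0.72, 2.033, -0.122, 0.715, -1.643] [0.5557216840399187, 0.007316279345571969, 0.21800117738609956] [3.1393392588611357, -0.2602107383891441, -0.0859600061981034]
pre delta [-0.6  0.2 -1.2] |1| rot [0.1 0.1 0.1] |0| to [0.5548 0.0072 0.219 ]
down delta [15.   0.2 41.7] |44| rot [0.1 0.1 0.1] |0| to [0.5808 0.0049 0.1815]
home delta [ 7.1  0.1 52.1] |53| rot [0.1 0.1 0.1] |0| to [0.5759 0.0053 0.1695]
scene head 71 [[-81.0, 2.1, 25.3], [-63.3, 24.6, 35.0], [-46.0, 28.1, 36.8]]
scene handle 152 [[46.9, -11.6, 20.9], [71.7, 7.7, 28.7], [83.8, 17.4, 30.0]]
x ext [-82.7  85.9]
side head 178 [[-81.8, -24.4, 25.0], [-63.8, 6.5, 32.2], [-46.3, 28.7, 35.3]]
side handle 129 [[46.2, -11.8, 21.2], [64.9, 5.8, 25.4], [83.2, 19.0, 28.3]]
x ext [-84.7  86.3]
```

arm_command --rotation '[[0, 0, 0], [0, 0, 0], [0, 0, 0], [0, 0, 0], [0, 0, 0], [0, 0, 0], [0, 0, 0], [0, 0, 0]]' --delta_pos '[[2, 0, 5], [4, 0, 13], [7, 0, 22], [10, 0, 30], [13, 0, 37], [15, 0, 41], [15, 0, 42], [15, 0, 42]]' --jaw '[0, 0, 0, 0, 0, 0, 0, 0]'

```text
time: 19.55
tool_pos: [0.58, 0.0041, 0.1811]
tcp_rot: [3.14, -0.261, -0.087]
ft_force: [-0.1, 0.1, -2.3]
gripper_width: 0.362
gripper_force: 49.7
```

```bash
python3 - <<'E'
from h import *
a=tcp();g=[10.9,-.1,9.6]
for o in([12,0,1],[2,0,1],[-2,0,0],[-4,0,0],[-4,0,-1]):step(a,cr(g,o,REL),o)
E
```

```text
[12, 0, 1] delta [ 2.9 -0.9  3.3] |4| rot [ 0.1  0.1 -0. ] |0| to [0.5837 0.0046 0.1787]
[2, 0, 1] delta [-5.8 -0.9  8.3] |10| rot [ 0.1  0.1 -0. ] |0| to [0.5766 0.0053 0.1716]
[-2, 0, 0] delta [-8.7 -0.9 11.2] |14| rot [ 0.1  0.1 -0. ] |0| to [0.5745 0.0054 0.1681]
[-4, 0, 0] delta [-10.5  -0.9  12.2] |16| rot [ 0.1  0.1 -0. ] |0| to [0.5731 0.0056 0.1667]
[-4, 0, -1] delta [-10.   -0.9  13. ] |16| rot [ 0.1  0.1 -0. ] |0| to [0.5738 0.0055 0.166 ]
```

arm_command --rotation '[[0, 0, 0], [0, 0, 0], [0, 0, 0], [0, 0, 0], [0, 0, 0], [0, 0, 0], [0, 0, 0], [0, 0, 0]]' --delta_pos '[[2, 0, 2], [3, 0, 4], [1, -1, 5], [-1, -1, 6], [-3, -1, 7], [-5, -1, 8], [-6, -1, 8.5], [-6, -1, 8.5]]' --jaw '[0, 0, 0, 0, 0, 0, 0, 0]'

```text
time: 20.55
tool_pos: [0.577, 0.0054, 0.1717]
tcp_rot: [3.14, -0.262, -0.087]
ft_force: [1.7, 0.0, -0.7]
gripper_width: 0.361
gripper_force: 49.9
```

arm_command --rotation '[[0, 0, 0], [0, 0, 0], [0, 0, 0], [0, 0, 0], [0, 0, 0], [0, 0, 0], [0, 0, 0], [0, 0, 0]]' --delta_pos '[[-0.5, 0, 0.5], [-1, 0, 1], [-1.5, 0, 1.5], [-2, 0, 2], [-2.5, 0, 2.5], [-3, 0, 3], [-3, 0, 3], [-3, 0, 3]]' --jaw '[0, 0, 0, 0, 0, 0, 0, 0]'

```text
time: 21.55
tool_pos: [0.5777, 0.0053, 0.1708]
tcp_rot: [-3.141, -0.268, -0.088]
ft_force: [0.2, -2.1, 17.8]
gripper_width: 0.361
gripper_force: 52.0
```

```bash
python3 - <<'E'
from h import *
a=tcp();g=[10.9,-.1,9.6]
print(RC.inv().apply(a[0]-O)*1000-g, RC.inv().apply(arm.state()["ft_force"]), (RC.inv()*(a[1]*REL.inv())).as_rotvec(degrees=True))
E
```

```text
[ 2.14007047  0.10203391 -0.36538794] [12.84386708 -2.10052963 12.27481424] [-0.03144204 -0.36388801 -0.05735567]
```

arm_command --rotation '[[0, 0, 0], [0, 0, 0], [0, 0, 0], [0, 0, 0], [0, 0, 0], [0, 0, 0], [0, 0, 0], [0, 0, 0]]' --delta_pos '[[-0.5, 0, 0.2], [-1, 0, 0.5], [-1.5, 0, 0.8], [-2, 0, 1], [-2.5, 0, 1.2], [-2.5, 0, 1.2], [-2.5, 0, 1.2], [-2.5, 0, 1.2]]' --jaw '[0, 0, 0, 0, 0, 0, 0, 0]'

```text
time: 22.55
tool_pos: [0.5777, 0.0053, 0.1707]
tcp_rot: [-3.141, -0.273, -0.089]
ft_force: [1.8, -1.3, 26.2]
gripper_width: 0.368
gripper_force: 52.9
```

```bash
python3 - <<'E'
from h import *
a=tcp();g=[10.9,-.1,9.6]
print(RC.inv().apply(a[0]-O)*1000-g, RC.inv().apply(arm.state()["ft_force"]), (RC.inv()*(a[1]*REL.inv())).as_rotvec(degrees=True))
E
```

```text
[ 2.16071505  0.0928999  -0.42825439] [19.8970091  -1.126149   17.16271087] [-0.00623581 -0.63237096 -0.08715303]
```

arm_command --rotation '[[0, 0, 0], [0, 0, 0], [0, 0, 0], [0, 0, 0], [0, 0, 0], [0, 0, 0], [0, 0, 0], [0, 0, 0]]' --delta_pos '[[0, 0, 0], [0, 0, 0], [0, 0, 0], [0, 0, -3], [0, 0, -20], [0, 0, -50], [0, 0, -80], [0, 0, -85]]' --jaw '[65, 65, 65, 65, 65, 65, 65, 65]'

```text
time: 23.55
tool_pos: [0.5512, 0.0079, 0.2507]
tcp_rot: [-3.141, -0.264, -0.088]
ft_force: [-0.5, 1.2, -0.2]
gripper_width: 0.76
gripper_force: 0.0
```

```bash
cat > look.py <<'E'
from h import *
import sys
ims=[]
for n,b in(("scene",(215,295,170,250)),("side",(200,290,160,250))):
    c=arm.capture(n);ims.append(cv2.resize(c["color"][b[2]:b[3],b[0]:b[1],::-1],(400,400),interpolation=cv2.INTER_CUBIC))
    W=cloud(c).reshape(-1,3);P=RC.inv().apply(np.nan_to_num(W,nan=9)-O)*1000
    k=(abs(P[:,1])<14)&(P[:,2]>21)&(P[:,2]<40)&(abs(P[:,0])<110);Q=P[k]
    for x0,x1 in((-85,-45),(-25,20),(20,60),(60,90)):
        m=(Q[:,0]>x0)&(Q[:,0]<x1)
        if m.sum()>5:print(n,x0,m.sum(),"z med",np.round(np.median(Q[m,2]),1))
    k=(abs(P[:,1])<12)&(P[:,2]>8)&(P[:,2]<32)&(P[:,0]>40)&(P[:,0]<120)
    print("tail x",np.round(np.percentile(P[k][:,0],[90,98]),1))
    k=(P[:,2]>21)&(P[:,2]<31)&(P[:,0]>30)&(P[:,0]<80)&(abs(P[:,1])<30);print("y",np.round(np.percentile(P[k][:,1],[3,97]),1))
cv2.imwrite(sys.argv[1],np.hstack(ims))
s=arm.state();print(np.round(s["joints"],3).tolist(),s["tool_pos"].tolist(),s["tcp_rot"].tolist())
E
python3 look.py pics/rest1.png
```

```text
scene -85 44 z med 36.2
scene -25 74 z med 29.6
scene 20 75 z med 29.3
scene 60 91 z med 28.3
tail x [86.8 87.4]
y [-12.3  16.7]
side -85 71 z med 32.2
side -25 97 z med 26.1
side 20 86 z med 25.6
side 60 69 z med 25.3
tail x [86.6 87.9]
y [-13.6  16.8]
[-0.813, 0.127, 0.751, 2.007, -0.063, 0.783, -1.696] [0.5505841121618307, 0.008221977341527645, 0.2488696017494815] [-3.141506910941761, -0.262182146320018, -0.08713836692476584]
```

View pics/rest1.png

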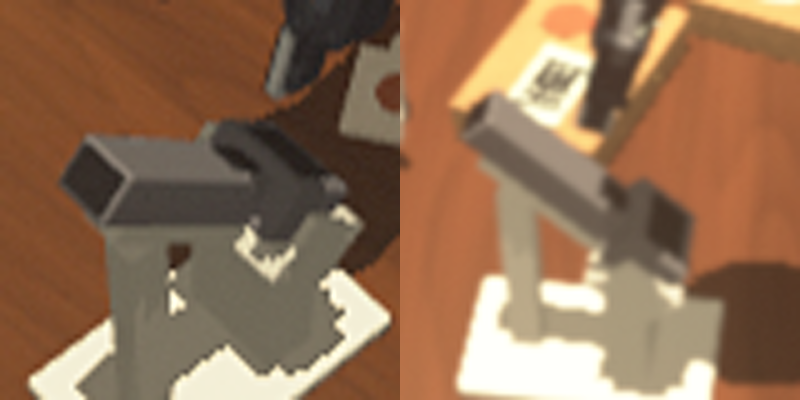

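The view shows the scanner lying in the cradle with its handle along the spine and its head between the cheeks, tail tip near (70,170) in the left crop. Next is the re-grasp with the tool tilted 20° back.

```bash
cat >> h.py <<'E'
O=O+RC.apply([.002,0,-.0004])
REL2=X180*R.from_euler('y',-65,degrees=True)
G2=np.array([38,0,6.])
E
python3 - <<'E'
from h import *
a=tcp();c=cr(G2,[0,0,0],REL2,O);b=(c[0]-c[1].apply([0,0,.09]),c[1]);step(a,b)
E
```

```text
delta [82.9  0.6 -1.5] |83| rot [ -0. -35.   0.] |35| to [0.6299 0.0007 0.2718]
```

arm_command --rotation '[[0, -3, 0], [0, -9, 0], [0, -15, 0], [0, -21, 0], [0, -27, 0], [0, -33, 0], [0, -35, 0], [0, -35, 0]]' --delta_pos '[[8, 0, -12], [22, 0, -20], [38, 0, -22], [55, 0, -18], [70, 0, -10], [80, 0, -3], [83, 0.5, -1.5], [83, 0.5, -1.5]]' --jaw '[65, 65, 65, 65, 65, 65, 65, 65]'

```text
time: 24.65
tool_pos: [0.63, -0.0001, 0.2681]
tcp_rot: [3.139, 0.353, -0.089]
ft_force: [0.3, 0.1, 1.6]
gripper_width: 0.76
gripper_force: 0.0
```

```bash
python3 - <<'E'
from h import *
s=arm.state();print(np.round(s["joints"],3).tolist())
a=tcp();c=cr(G2,[0,0,0],REL2,O);step(a,c)
E
```

```text
[-0.42, 0.7, 0.684, 1.245, -0.375, 1.69, -1.42]
 delta [-1.1 -1.  86.6] |87| rot [ 0.1  0.2 -0.1] |0| to [0.5992 0.0034 0.1872]
```

arm_command --rotation '[[0, 0, 0], [0, 0, 0], [0, 0, 0], [0, 0, 0], [0, 0, 0], [0, 0, 0], [0, 0, 0], [0, 0, 0]]' --delta_pos '[[0, 0, 10], [-1, -1, 28], [-1, -1, 48], [-1, -1, 68], [-1, -1, 82], [-1, -1, 86], [-1, -1, 87], [-1, -1, 87]]' --jaw '[65, 65, 65, 65, 65, 65, 65, 65]'

```text
time: 25.65
tool_pos: [0.5997, 0.0039, 0.19]
tcp_rot: [3.14, 0.349, -0.088]
ft_force: [0.2, -0.6, -0.4]
gripper_width: 0.76
gripper_force: 0.0
```

```bash
python3 - <<'E'
from h import *
s=arm.state();print(np.round(s["joints"],3).tolist())
a=tcp();c=cr(G2,[0,0,0],REL2,O);step(a,c)
E
```

```text
[-0.456, 0.7, 0.669, 1.436, -0.385, 1.504, -1.396]
 delta [0.5 0.6 2.7] |3| rot [ 0.1 -0.  -0. ] |0| to [0.5992 0.0034 0.1872]
```

arm_command --rotation '[[0, 0, 0], [0, 0, 0], [0, 0, 0], [0, 0, 0], [0, 0, 0], [0, 0, 0], [0, 0, 0], [0, 0, 0]]' --delta_pos '[[0, 0, 0], [0, 0, 0], [0, 0, 0], [0, 0, 0], [0, 0, 0], [0, 0, 0], [0, 0, 0], [0, 0, 0]]' --jaw '[0, 0, 0, 0, 0, 0, 0, 0]' --force 60

```text
time: 26.65
tool_pos: [0.5996, 0.0038, 0.1898]
tcp_rot: [3.14, 0.349, -0.088]
ft_force: [0.6, -0.6, 5.2]
gripper_width: 0.367
gripper_force: 59.8
```

```bash
cat > sp.py <<'E'
from h import *
# scan pose
by=np.radians(66.3);BY=np.array([np.cos(by),np.sin(by),0]);BX=np.array([np.sin(by),-np.cos(by),0]);UP=np.array([0,0,1.])
RS=R.from_matrix(np.stack([UP,BY,-BX],1));LAB=np.array([.6056,-.2175,.041])
def scan(a,relS,gS,dz=0):  # gS: TCP in scanner frame (mm)
    o=LAB+[0,0,dz]-RS.apply(np.array([-155,0,17])/1000)
    return o+RS.apply(np.array(gS)/1000),RS*relS
E
python3 - <<'E'
from sp import *
s=arm.state();a=tcp();c=cr(G2,[0,0,0],REL2,O);step(a,c)
gS=RC.inv().apply(a[0]-O)*1000;rel=RC.inv()*a[1];np.savez("g2.npz",g=gS,q=rel.as_quat());print(gS,rel.as_rotvec(degrees=True),s["gripper_width"])
# lift: 25 off cradle normal then up
b=cr(gS,[25,0,70],rel,O);step(a,b,"lift")
d=scan(a,rel,gS,.06);step(b,d,"scan+60"); print(d[1].as_euler('xyz',degrees=True))
E
```

```text
delta [0.5 0.4 2.5] |3| rot [ 0.1  0.  -0.1] |0| to [0.5992 0.0034 0.1872]
[40.0235827   0.44497967  7.54762296] [ 1.51721948e+02 -1.40638152e-02 -9.66804617e+01] 0.36717405850618173
lift delta [-52.9   0.1 -52.2] |74| rot [-0.  0. -0.] |0| to [0.5679 0.0066 0.2569]
scan+60 delta [ 49.  222.6 -59.1] |235| rot [-0.8 44.6 19.2] |49| to [ 0.6144 -0.2209  0.296 ]
[179.95341528 -24.98771055 -23.763254  ]
```

arm_command --rotation '[[0, 0, 0], [0, 0, 0], [0, 0, 0], [0, 0, 0], [0, 0, 0], [0, 0, 0], [0, 0, 0], [0, 0, 0]]' --delta_pos '[[-2, 0, -3], [-8, 0, -8], [-18, 0, -15], [-28, 0, -24], [-40, 0, -36], [-49, 0, -47], [-53, 0, -52], [-53, 0, -52]]' --jaw '[0, 0, 0, 0, 0, 0, 0, 0]'

```text
time: 27.65
tool_pos: [0.5677, 0.0069, 0.257]
tcp_rot: [3.14, 0.349, -0.088]
ft_force: [-0.7, 0.8, -1.7]
gripper_width: 0.365
gripper_force: 59.5
```

arm_command --rotation '[[0, 4, 2], [0, 9, 4], [0, 15, 7], [0, 21, 10], [-0.5, 27, 12], [-0.5, 33, 15], [-0.8, 39, 17], [-0.8, 44.6, 19]]' --delta_pos '[[3, 15, -25], [8, 45, -45], [15, 80, -65], [22, 115, -75], [30, 150, -75], [38, 185, -70], [45, 210, -62], [49, 222.5, -59]]' --jaw '[0, 0, 0, 0, 0, 0, 0, 0]'

```text
time: 28.65
tool_pos: [0.6127, -0.2222, 0.2944]
tcp_rot: [3.14, -0.437, -0.414]
ft_force: [0.7, -0.5, -2.2]
gripper_width: 0.369
gripper_force: 59.8
```

```bash
cat > chk.py <<'E'
from sp import *
d=np.load("g2.npz");gS=d["g"];rel=R.from_quat(d["q"])
def est():
    a=tcp();Rs=a[1]*rel.inv();o=a[0]-Rs.apply(gS/1000);return a,Rs,o
if __name__=="__main__":
    a,Rs,o=est();s=arm.state();print(np.round(s["joints"],3).tolist(),s["time"])
    print("nose",o+Rs.apply([-.085,0,.017]),"focus",o+Rs.apply([-.155,0,.017]),"down",Rs.apply([-1,0,0]),"y ang",np.degrees(np.arctan2(*Rs.apply([0,1,0])[[1,0]])))
    step(a,scan(a,rel,gS,.06),"+60");step(a,scan(a,rel,gS,0),"scan")
    for n in("scene","side"):
        c=arm.capture(n);W=cloud(c).reshape(-1,3);P=Rs.inv().apply(np.nan_to_num(W,nan=9)-o)*1000
        k=(abs(P[:,1])<34)&(P[:,2]>-8)&(P[:,2]<44)&(P[:,0]>-100)&(P[:,0]<-45);Q=P[k];print(n,k.sum(),np.round(np.percentile(Q,[2,98],axis=0),1).tolist())
        for x in (-80,-65,-50):
            m=abs(Q[:,0]-x)<6
            if m.sum()>8:print(x,np.round(np.percentile(Q[m],[3,97],axis=0)[:,1:],1).tolist())
E
python3 chk.py
```

```text
[-0.535, 0.226, 0.919, 1.886, -0.227, 0.688, -1.509] 28.65
nose [ 0.60395422 -0.21894809  0.16932998] focus [ 0.60399606 -0.21900612  0.09933002] down [ 5.97682157e-04 -8.29035880e-04 -9.99999478e-01] y ang 66.33378175259985
+60 delta [ 1.6 -1.9 -1.1] |3| rot [ 0.  -0.1  0. ] |0| to [ 0.6144 -0.2209  0.296 ]
scan delta [-23.8  -2.   53.3] |58| rot [ 0.  -0.1  0. ] |0| to [ 0.6144 -0.2209  0.236 ]
scene 166 [[-85.5, -11.6, 1.9], [-46.1, 31.8, 32.8]]
-80 [[1.9, 2.0], [30.4, 31.7]]
-65 [[-7.5, 2.0], [31.0, 33.2]]
-50 [[2.1, 2.0], [31.8, 32.5]]
side 167 [[-86.7, -21.5, 5.5], [-45.8, 30.7, 35.8]]
-80 [[-20.1, 5.5], [30.6, 34.7]]
-65 [[-21.2, 5.7], [28.7, 35.9]]
-50 [[-19.3, 6.8], [30.9, 35.6]]
```

arm_command --rotation '[[0, 0, 0], [0, 0, 0], [0, 0, 0], [0, 0, 0], [0, 0, 0], [0, 0, 0], [0, 0, 0], [0, 0, 0]]' --delta_pos '[[-3, 0, 6], [-8, 0, 18], [-14, 0, 32], [-20, 0, 44], [-23, -0.5, 51], [-24, -0.5, 53], [-24, -0.5, 53], [-24, -0.5, 53]]' --jaw '[0, 0, 0, 0, 0, 0, 0, 0]'

```text
time: 29.75
tool_pos: [0.6151, -0.2205, 0.2378]
tcp_rot: [3.141, -0.437, -0.411]
ft_force: [-0.2, -0.2, -2.2]
gripper_width: 0.369
gripper_force: 60.0
```

```bash
cat >> chk.py <<'E'
    ims=[]
    for n,b in(("scene",(120,260,90,230)),("side",(190,290,110,210))):
        c=arm.capture(n);ims.append(cv2.resize(c["color"][b[2]:b[3],b[0]:b[1],::-1],(400,400),interpolation=cv2.INTER_CUBIC))
    cv2.imwrite("pics/scan.png",np.hstack(ims))
E
python3 chk.py
```

```text
[-0.455, 0.296, 0.843, 1.954, -0.336, 0.57, -1.419] 29.75
nose [ 0.60627188 -0.21714978  0.11275687] focus [ 0.60630361 -0.21716944  0.04275688] down [ 4.53313987e-04 -2.80946467e-04 -9.99999858e-01] y ang 66.52702708030148
+60 delta [ 24.3   0.7 -52.9] |58| rot [-0.1 -0.   0.2] |0| to [ 0.6144 -0.2209  0.296 ]
scan delta [-1.1  0.6  1.4] |2| rot [-0.1 -0.   0.2] |0| to [ 0.6144 -0.2209  0.236 ]
scene 150 [[-84.2, -9.9, 0.1], [-45.8, 31.2, 33.4]]
-80 [[-2.6, 0.7], [31.5, 31.3]]
-65 [[-14.1, 0.0], [31.1, 32.9]]
-50 [[13.1, 1.7], [30.7, 33.2]]
side 163 [[-85.8, -17.5, -0.3], [-45.3, 32.2, 34.7]]
-80 [[-14.9, 3.8], [31.7, 33.1]]
-65 [[-16.3, 0.8], [32.3, 35.1]]
-50 [[-17.5, -1.7], [31.7, 34.5]]
```

View pics/scan.png

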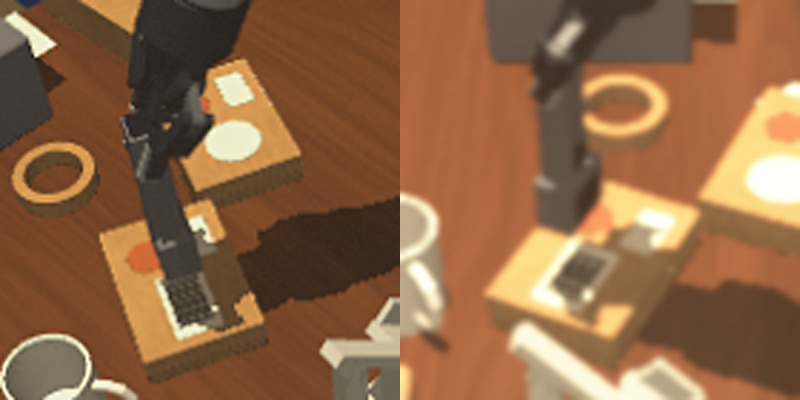

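The view shows the scanner vertical, nose down above the barcode box, with a clear gap to it. I'll nudge it 2 mm and hold.

arm_command --rotation '[[0, 0, 0], [0, 0, 0], [0, 0, 0], [0, 0, 0], [0, 0, 0], [0, 0, 0], [0, 0, 0], [0, 0, 0]]' --delta_pos '[[-1, 1, 1], [-1, 2, 1], [-1, 2, 1], [-1, 2, 1], [-1, 2, 1], [-1, 2, 1], [-1, 2, 1], [-1, 2, 1]]' --jaw '[0, 0, 0, 0, 0, 0, 0, 0]'

```text
time: 30.95
tool_pos: [0.6136, -0.222, 0.2359]
tcp_rot: [3.14, -0.436, -0.411]
ft_force: [0.9, -0.7, -1.9]
gripper_width: 0.368
gripper_force: 60.1
```

arm_command --rotation '[[0, 0, 0], [0, 0, 0], [0, 0, 0], [0, 0, 0], [0, 0, 0], [0, 0, 0], [0, 0, 0], [0, 0, 0]]' --delta_pos '[[0, 0, 0], [0, 0, 0], [0, 0, 0], [0, 0, 0], [0, 0, 0], [0, 0, 0], [0, 0, 0], [0, 0, 0]]' --jaw '[0, 0, 0, 0, 0, 0, 0, 0]'

```text
time: 31.95
tool_pos: [0.6136, -0.222, 0.2359]
tcp_rot: [3.14, -0.436, -0.411]
ft_force: [0.8, 0.3, -2.2]
gripper_width: 0.369
gripper_force: 60.0
```

arm_command --rotation '[[0, 0, 0], [0, 0, 0], [0, 0, 0], [0, 0, 0], [0, 0, 0], [0, 0, 0], [0, 0, 0], [0, 0, 0]]' --delta_pos '[[0, 0, 0], [0, 0, 0], [0, 0, 0], [0, 0, 0], [0, 0, 0], [0, 0, 0], [0, 0, 0], [0, 0, 0]]' --jaw '[0, 0, 0, 0, 0, 0, 0, 0]'

```text
time: 32.95
tool_pos: [0.6136, -0.222, 0.2359]
tcp_rot: [3.14, -0.436, -0.411]
ft_force: [0.5, 0.1, -2.2]
gripper_width: 0.365
gripper_force: 60.0
```

```bash
python3 - <<'E'
from chk import *
a,Rs,o=est();print(arm.state()["time"],o+Rs.apply([-.155,0,.017]))
b=scan(a,rel,gS,.07);b2=cr(gS,[25,0,70],rel,O);step(a,b,"up");step(b,b2,"pre")
E
```

```text
32.95 [ 0.60464473 -0.21866884  0.04089022]
up delta [ 29.9  -1.3 -63.4] |70| rot [-0.1  0.   0.2] |0| to [ 0.6144 -0.2209  0.306 ]
pre delta [-142.4 -189.4  -12.4] |237| rot [  0.8 -44.6 -19.2] |49| to [0.5679 0.0066 0.2569]
```

arm_command --rotation '[[0, 0, 0], [0, 0, 0], [0, 0, 0], [0, 0, 0], [0, 0, 0], [0, 0, 0], [0, 0, 0], [0, 0, 0]]' --delta_pos '[[4, 0, -8], [10, 0, -21], [17, 0, -36], [24, -1, -51], [29, -1, -61], [30, -1, -63], [30, -1, -63], [30, -1, -63]]' --jaw '[0, 0, 0, 0, 0, 0, 0, 0]'

```text
time: 33.95
tool_pos: [0.6142, -0.2211, 0.305]
tcp_rot: [3.14, -0.435, -0.411]
ft_force: [0.4, -0.2, -1.6]
gripper_width: 0.366
gripper_force: 60.1
```

arm_command --rotation '[[0, -4, -2], [0, -10, -4], [0, -16, -7], [0, -22, -10], [0.5, -28, -12], [0.5, -34, -15], [0.8, -40, -17], [0.8, -44.6, -19.2]]' --delta_pos '[[-5, -15, -12], [-20, -45, -25], [-40, -75, -32], [-62, -105, -35], [-85, -135, -35], [-108, -162, -30], [-130, -180, -22], [-142, -189.5, -12.5]]' --jaw '[0, 0, 0, 0, 0, 0, 0, 0]'

```text
time: 34.95
tool_pos: [0.5676, 0.0075, 0.2553]
tcp_rot: [3.141, 0.354, -0.082]
ft_force: [0.2, -0.5, -3.4]
gripper_width: 0.364
gripper_force: 60.0
```

```bash
python3 - <<'E'
from chk import *
print(np.round(arm.state()["joints"],3).tolist())
a=tcp();step(a,cr(gS,[25,0,70],rel,O),"pre");step(a,cr(gS,[12,0,20],rel,O),"mid");step(a,cr(gS,[10,0,4],rel,O),"down")
E
```

```text
[-0.508, 0.596, 0.71, 1.455, -0.34, 1.586, -1.414]
pre delta [-0.2  0.9 -1.6] |2| rot [0.1 0.2 0.4] |0| to [0.5679 0.0066 0.2569]
mid delta [39.7  1.  31.1] |50| rot [0.1 0.2 0.4] |0| to [0.594  0.0043 0.2124]
down delta [53.4  1.1 39.6] |67| rot [0.1 0.2 0.4] |0| to [0.6038 0.0034 0.1997]
```

arm_command --rotation '[[0, 0, 0], [0, 0.2, 0.4], [0, 0.2, 0.4], [0, 0.2, 0.4], [0, 0.2, 0.4], [0, 0.2, 0.4], [0, 0.2, 0.4], [0, 0.2, 0.4]]' --delta_pos '[[6, 0, 4], [15, 1, 11], [26, 1, 20], [36, 1, 28], [45, 1, 34], [51, 1, 38], [53, 1, 39.5], [53, 1, 39.5]]' --jaw '[0, 0, 0, 0, 0, 0, 0, 0]'

```text
time: 35.95
tool_pos: [0.6035, 0.0018, 0.2016]
tcp_rot: [3.137, 0.347, -0.092]
ft_force: [0.1, -0.4, -2.5]
gripper_width: 0.365
gripper_force: 60.0
```

```bash
python3 - <<'E'
from chk import *
print(np.round(arm.state()["joints"],3).tolist())
a=tcp();
for o in([10,0,0],[0,0,0],[-3,0,0]):step(a,cr(gS,o,rel,O),o)
E
```

```text
[-0.46, 0.699, 0.687, 1.416, -0.387, 1.529, -1.396]
[10, 0, 0] delta [ 4.5 -1.7  3.4] |6| rot [ 0.1 -0.1 -0.2] |0| to [0.6067 0.0032 0.1968]
[0, 0, 0] delta [ 0.2 -1.7 12.5] |13| rot [ 0.1 -0.1 -0.2] |0| to [0.5996 0.0038 0.1898]
[-3, 0, 0] delta [-1.  -1.7 15.2] |15| rot [ 0.1 -0.1 -0.2] |0| to [0.5975 0.004  0.1876]
```

arm_command --rotation '[[0, 0, 0], [0, 0, 0], [0, 0, 0], [0, 0, 0], [0, 0, 0], [0, 0, 0], [0, 0, 0], [0, 0, 0]]' --delta_pos '[[2, -1, 1.5], [4, -1.7, 3.5], [3, -1.7, 6], [2, -1.7, 8], [1, -1.7, 10], [0.5, -1.7, 12], [0, -1.7, 13], [-0.5, -1.7, 14.5]]' --jaw '[0, 0, 0, 0, 0, 0, 0, 0]'

```text
time: 36.95
tool_pos: [0.5996, 0.0037, 0.1897]
tcp_rot: [3.138, 0.343, -0.092]
ft_force: [6.1, 0.0, 12.0]
gripper_width: 0.367
gripper_force: 62.0
```

```bash
python3 - <<'E'
from chk import *
a=tcp();print(RC.inv().apply(a[0]-O)*1000-gS,RC.inv().apply(arm.state()["ft_force"]))
E
```

```text
[-0.03641582 -0.07062182 -0.05721363] [12.76016866  0.57132573  4.23236135]
```

arm_command --rotation '[[0, 0, 0], [0, 0, 0], [0, 0, 0], [0, 0, 0], [0, 0, 0], [0, 0, 0], [0, 0, 0], [0, 0, 0]]' --delta_pos '[[0, 0, 1], [0, 0, 2], [0, 0, 2], [0, 0, 2], [0, 0, 2], [0, 0, 2], [0, 0, 2], [0, 0, 2]]' --jaw '[0, 0, 0, 0, 65, 65, 65, 65]'

```text
time: 37.95
tool_pos: [0.5974, 0.004, 0.1859]
tcp_rot: [3.137, 0.347, -0.092]
ft_force: [0.8, 0.2, 0.1]
gripper_width: 0.765
gripper_force: 0.0
```

arm_command --rotation '[[0, 0, 0], [0, 0, 0], [0, 0, 0], [0, 0, 0], [0, 0, 0], [0, 0, 0], [0, 0, 0], [0, 0, 0]]' --delta_pos '[[0, 0, -4], [0, 0, -14], [0, 0, -32], [0, 0, -55], [0, 0, -80], [0, 0, -95], [0, 0, -100], [0, 0, -100]]' --jaw '[65, 65, 65, 65, 65, 65, 65, 65]'

```text
time: 38.95
tool_pos: [0.6313, 0.0013, 0.28]
tcp_rot: [3.137, 0.347, -0.092]
ft_force: [-0.1, 0.2, -0.3]
gripper_width: 0.762
gripper_force: 0.0
```

```bash
sed -i 's/215,295,170,250/130,330,130,330/;s/200,290,160,250/190,340,150,300/' look.py; python3 look.py pics/rest2.png
```

```text
scene -85 51 z med 36.3
scene -25 72 z med 29.9
scene 20 56 z med 29.6
scene 60 15 z med 29.3
tail x [85.4 86. ]
y [-5.  17.6]
side -85 80 z med 32.8
side -25 100 z med 26.4
side 20 91 z med 26.3
side 60 67 z med 25.6
tail x [85.1 85.9]
y [-11.7  18.2]
[-0.428, 0.694, 0.701, 1.231, -0.38, 1.708, -1.422] [0.6309896982573326, 0.001441622143682055, 0.2795049505656552] [3.1374601123128723, 0.34795237353158215, -0.09223158632574613]
```

View pics/rest2.png

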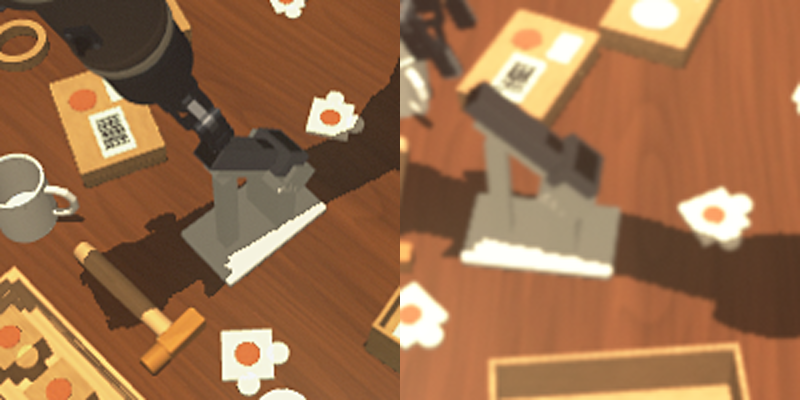

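The scanner lies home in the cradle (tail at about +85 mm in the cradle frame, the same as the first time) and the gripper is clear of it. The coded box hasn't moved, so I'm handing in.

```bash
python3 -c "
from workcell import arm
print(arm.finish_job())"
```

```text
the job is handed in; nothing more can be done
None
```

The job is handed in at about 39 s: the scanner was laid in the rest and let go, held nose down about 7 cm over the barcode for just over two seconds, and laid back in the rest against the lip and let go; on the way from the box I set it on the bare table once to change grip, I saw no sign in the pictures of it waking, and no verdict came back.

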